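# Line up the kitchen jars by height beside the ramen bowl

### The job

Tidy the four lidded jars by standing one upright in the middle of each cork coaster on the white board, in order of height: the tallest on the coaster next to the ramen bowl, then stepping down to the shortest at the other end, by the game case. Keep the jars from tipping over on the way and leave the bowl and the game case where they are.

Things in the scene. Friction and masses are not known exactly. Their poses are not given: they have to be found in the camera images.
- tea_canister: Slim stainless steel tea canister with dark steel lid, the tallest jar, round and straight-sided, 48 mm in diameter and 130 mm high including its flat lid (top 22 mm, fixed on, 1.5 mm narrower in radius than the body). Loose, 140 to 450 g, stands upright on the bench. Origin: centre of its underside, z up.
- sugar_jar: Glass sugar jar with aluminium lid, the second tallest, round and straight-sided, 62 mm in diameter and 105 mm high including its flat lid (top 18 mm, fixed on, 1.5 mm narrower in radius than the body). Loose, 140 to 450 g, stands upright on the bench. Origin: centre of its underside, z up.
- coffee_jar: White ceramic coffee jar with pale wooden lid, the third in height, round and straight-sided, 54 mm in diameter and 80 mm high including its flat lid (top 14 mm, fixed on, 1.5 mm narrower in radius than the body). Loose, 140 to 450 g, stands upright on the bench. Origin: centre of its underside, z up.
- salt_pot: Squat terracotta salt pot with white ceramic lid, the shortest and widest, round and straight-sided, 66 mm in diameter and 55 mm high including its flat lid (top 12 mm, fixed on, 1.5 mm narrower in radius than the body). Loose, 140 to 450 g, stands upright on the bench. Origin: centre of its underside, z up.
- coaster_1: Fixed cork coaster, the leftmost (greatest y) as the robot sees it, of four identical ones in a straight row, 76 mm in diameter, 4 mm thick, on a white board (90 x 370 mm, fixed). Origin: centre of its underside, 12 mm above the bench; a jar standing on it has its underside 16 mm above the bench. Neighbours are 90 mm apart, centre to centre. x points across the row, away from the robot; y along it, to the robot's left.
- coaster_2: Fixed cork coaster, the second from the left of four identical ones in a straight row, 76 mm in diameter, 4 mm thick, on a white board (90 x 370 mm, fixed). Origin: centre of its underside, 12 mm above the bench; a jar standing on it has its underside 16 mm above the bench. Neighbours are 90 mm apart, centre to centre. x points across the row, away from the robot; y along it, to the robot's left.
- coaster_3: Fixed cork coaster, the third from the left of four identical ones in a straight row, 76 mm in diameter, 4 mm thick, on a white board (90 x 370 mm, fixed). Origin: centre of its underside, 12 mm above the bench; a jar standing on it has its underside 16 mm above the bench. Neighbours are 90 mm apart, centre to centre. x points across the row, away from the robot; y along it, to the robot's left.
- coaster_4: Fixed cork coaster, the rightmost (smallest y) of four identical ones in a straight row, 76 mm in diameter, 4 mm thick, on a white board (90 x 370 mm, fixed). Origin: centre of its underside, 12 mm above the bench; a jar standing on it has its underside 16 mm above the bench. Neighbours are 90 mm apart, centre to centre. x points across the row, away from the robot; y along it, to the robot's left.
- ramen_bowl: Empty blue ceramic ramen bowl, 150 mm across the rim, 70 mm high, loose, standing on the bench about 150 mm (centre to centre) beyond one end coaster of the row: beyond coaster_1 in some starts and beyond coaster_4 in others. Origin: centre of its underside. To be left alone.
- game_case: Black plastic game case with a steel spring clip on one long edge and a printed cover, 190 x 135 mm and 14 mm thick (clip to 24 mm), loose, lying flat on the bench beyond the other end of the row. Origin: centre of its underside. To be left alone.
Not all that is in view belongs to the job. Several things have the shape of the salt_pot; the one meant has the colours described above.

How it is judged (in metres and radians):
At the end, for the whole second after the job is handed in: All four jars stand upright (within 0.1 rad) and at rest on the coasters, each within 15 mm of its coaster's centre: tea canister on the end coaster next to the ramen bowl, then sugar jar, coffee jar, and the salt pot on the end coaster by the game case (((horizontal distance between ramen_bowl and coaster_1 below 0.22 m and horizontal distance between tea_canister and coaster_1 below 0.015 m and height (world z) of tea_canister between 0.011 and 0.021 m and angle between each of tea_canister, sugar_jar, coffee_jar, salt_pot's own z axis and vertical below 0.1 rad and linear speed of each of tea_canister, sugar_jar, coffee_jar, salt_pot below 0.02 m/s and horizontal distance between sugar_jar and coaster_2 below 0.015 m and height (world z) of sugar_jar between 0.011 and 0.021 m and horizontal distance between coffee_jar and coaster_3 below 0.015 m and height (world z) of coffee_jar between 0.011 and 0.021 m and horizontal distance between salt_pot and coaster_4 below 0.015 m and height (world z) of salt_pot between 0.011 and 0.021 m) or (horizontal distance between ramen_bowl and coaster_4 below 0.22 m and horizontal distance between tea_canister and coaster_4 below 0.015 m and height (world z) of tea_canister between 0.011 and 0.021 m and angle between each of tea_canister, sugar_jar, coffee_jar, salt_pot's own z axis and vertical below 0.1 rad and linear speed of each of tea_canister, sugar_jar, coffee_jar, salt_pot below 0.02 m/s and horizontal distance between sugar_jar and coaster_3 below 0.015 m and height (world z) of sugar_jar between 0.011 and 0.021 m and horizontal distance between coffee_jar and coaster_2 below 0.015 m and height (world z) of coffee_jar between 0.011 and 0.021 m and horizontal distance between salt_pot and coaster_1 below 0.015 m and height (world z) of salt_pot between 0.011 and 0.021 m))); the robot touches nothing.
It fails at once if a jar tips over (more than 0.6 rad) (angle between any of tea_canister, sugar_jar, coffee_jar, salt_pot's own z axis and vertical above 0.6 rad).
It fails at once if the ramen bowl or the game case is shifted by more than 20 mm (distance of any of ramen_bowl, game_case from where it was at the start of the episode above 0.02 m).
It also fails if it takes over 102 s, if anything falls off the work surface, if the arm or the gripper's body presses on something with over 40 N, if the wrist force passes 120 N, or if a joint passes its speed limit or range.

### The arm

A 6-joint arm with a two-finger parallel gripper is mounted at the origin on the work surface. World frame = base frame: x ahead of the robot, y to its left, z up, the work surface at z = 0. Lengths are in mm, angles in rad, forces in N, time in s.
With the tool pointing down it reaches from about 275 to 750 mm from the base axis. Payload 10.2 kg.
Tool frame: the origin (TCP) lies midway between the tips of the shut fingers; the grasp point (between the pads) lies 19 mm behind it; z points along the fingers, x is the direction in which the jaws open and shut, and the axes are right-handed (so a half turn about z gives the same grasp; the last joint's range is limited). The gripper opens to 88 mm and grips with 3 to 60 N. Pads are 18 mm wide; open, the fingers measure 123 mm over their backs; the gripper's body (75 mm by 187 mm) begins 45 mm behind the grasp point.
Start: joints at [-1.395, 0.313, 1.498, -0, 1.331, -0.223], TCP at [203.852, -483.813, 238.72] pointing down, gripper open.
Joint ranges: [-2.94, 2.94], [-0.97, 2.17], [0.19, 2.56], [-1.23, 4.37], [0.02, 3.11], [-2.88, 2.88]. Speed limits (rad/s): [2.39, 2.39, 3.01, 3.14, 3.14, 3.14].

### API

Orientations are given as a unit quaternion [x, y, z, w].
In Python, from station import sensors, eyes, workorder gives the robot as it stands.
- The arm moves only by the tool send_rows, never from a script. Its argument "increments" is a list that holds one entry, the list of rows, each a list of 5 numbers: the shift along the tool's x, y, z in units of 50 mm (1.0 is 50 mm), then the turn about the tool's z in units of 10 degrees (1.0 is 10 degrees), then the closure, from 0 (fully open) to 1 (shut). In form: [[[tx, ty, tz, roll, grip], ...]]. A call has 1 to 10 rows; each row shifts and turns the pose as measured when the row begins, along the tool's axes as they then stand; what a row does not reach is not made up. A row lasts 1/8 s, in which the tool goes at most 62.5 mm and 10.7 degrees, less where a joint would pass 70% of its speed; a pose out of reach is approached as far as the arm can. A call is refused whole if a number of a shift passes 1 or a number of a turn 1, either way. A call with a gripper value outside its range is refused whole. The fingers move at their own pace and stop on an object; the grip force is fixed at half the most. Time passes only in rows, so rows that do not move let the fingers close. It gives the time, the measured TCP pose, the force and the opening at its end, in the units of the state.
- sensors.get_obs(): the state, without advancing time (a new reading comes with each control period).
- eyes.read_camera(name): name is "scene" or "top"; returns a dict with "img" (384x512x3 uint8, red, green, blue), "mtx" (3x3 intrinsics, pixels), "pose" (4x4, takes a point from camera to world coordinates). Camera axes: x right, y down, z forward; pixel columns grow to the right and rows downward; lengths in mm; the calibration is good to about 2 mm. A picture is of the moment at which its call begins. There is no depth.
- workorder.job_done(): hands the job in, once; it reports no verdict.
Trained networks look in the newest picture that a camera, given by its name, has taken for a name from the list of things; names that differ only in an ending like _2 or _b are one class to them, and where a whole thing is asked for, a point or a joint stands for the part that bears it (a point fixed in the world has none). Each returns a list of dicts, best first, with "p" (0 to 1); they miss things now and then, are a little off and sometimes report something else, mostly with a low value. They report only what shows in the picture. A call takes as long as a camera call. They do not tell look-alikes from the thing itself.
- eyes.trace(name, camera): "region" (384x512 bool, what is visible of it) and "xy" ([column, row] in pixels, amid what is visible of it).
- eyes.tip_of(name, camera): "xy" ([column, row] in pixels: a listed point, or the origin of a listed thing).
The state is a dict: "clock": time; "q": joint angles; "qd": joint speeds; "joint_efforts": joint torques, N m; "position": TCP position; "ee_rot": TCP orientation; "wrist_force": force on the tool from outside, world axes, zero at the start; "wrist_torque": the same for the moment, N m; "grip_width": finger opening in mm.
Only numpy, scipy, OpenCV 4.12 (cv2) and the standard library are available. Lean on these libraries where they do the work, as an engineer would, in place of code of your own. Each camera call takes 0.05 s, during which the arm holds its last target. There are 200 camera calls.

## Working session

There is one attempt and no reset: what is moved stays moved. The work goes in short steps, Python scripts to look and compute and a tool call to move; the robot and the scene stay as the last step left them, time stands still between calls to the robot, and variables do not carry over. Pictures are saved under pics/ and viewed, about 12 in all and at most 16, crops included, and the job is handed in when it is done.

Besides the shell and the picture viewer there is one more tool, called after "Request:" by a JSON object that holds its "op" and its "data", one argument or row to a line. send_rows: Moves the arm, as the interface text tells. Its arguments: {"type":"object","properties":{"increments":{"type":"array"}},"required":["increments"]}

```bash
mkdir -p pics; cat > h.py <<'E'
import numpy as np, cv2
from station import sensors, eyes, workorder
def ray(c,uv,z):
    K=np.array(c["mtx"]);T=np.array(c["pose"])
    d=T[:3,:3]@np.linalg.solve(K,[uv[0],uv[1],1.]);o=T[:3,3]
    return (o+d*(z-o[2])/d[2]).round(1)
def proj(c,p):
    T=np.linalg.inv(np.array(c["pose"]));q=np.array(c["mtx"])@(T[:3,:3]@np.array(p)+T[:3,3]);return q[:2]/q[2]
def save(c,n): cv2.imwrite(f"pics/{n}.png",cv2.cvtColor(c["img"],cv2.COLOR_RGB2BGR))
E
python3 - <<'E'
from h import *
o=sensors.get_obs();print(o["clock"],o["position"],o["ee_rot"],o["grip_width"])
H=dict(tea_canister=130,sugar_jar=105,coffee_jar=80,salt_pot=55,coaster_1=4,ramen_bowl=70,game_case=14)
for n in("top","scene"):
    c=eyes.read_camera(n);save(c,n+"0");print(n,np.array(c["pose"])[:3,3])
    for k,h in H.items():
        for r in eyes.tip_of(k,n)[:6]: print(k,"tip",np.round(r["p"],2),np.round(r["xy"]),ray(c,r["xy"],12 if "coas" in k else 0)[:2])
E
```

```text
0.0 [ 203.80224666 -483.56330856  238.17040474] [ 8.33153063e-01 -5.53042096e-01 -4.39743759e-04 -4.69337156e-04] 87.95997635590933
top [ 237.53325563  -18.63485256 1450.00831279]
tea_canister tip 0.67 [342. 222.] [ 368.7 -278.7]
sugar_jar tip 0.82 [228. 204.] [430.8  82.2]
coffee_jar tip 0.59 [169. 225.] [366.6 270.1]
salt_pot tip 0.93 [344. 182.] [ 493.9 -292.4]
salt_pot tip 0.92 [280. 206.] [421.6 -83.3]
salt_pot tip 0.7 [344. 262.] [ 243.4 -278.6]
salt_pot tip 0.66 [376. 194.] [ 456.3 -391.9]
salt_pot tip 0.57 [168. 227.] [360.9 272.9]
coaster_1 tip 0.87 [267. 125.] [687.9 -47.2]
coaster_1 tip 0.85 [242. 133.] [661.6  33.9]
coaster_1 tip 0.83 [185. 146.] [620.1 217.6]
coaster_1 tip 0.75 [214. 141.] [635.3 125.7]
ramen_bowl tip 0.94 [313. 120.] [ 703.4 -200.5]
game_case tip 0.53 [188. 148.] [616.4 209.3]
scene [ 860.92778519 -638.02528956  502.69572757]
tea_canister tip 0.64 [142. 245.] [ 370.8 -276.7]
tea_canister tip 0.27 [337. 191.] [622.5 141.1]
tea_canister tip 0.22 [327. 238.] [674.8 -42.1]
sugar_jar tip 0.84 [257. 178.] [421.4  80.7]
coffee_jar tip 0.96 [274. 146.] [360.5 272.8]
salt_pot tip 0.88 [ 98. 224.] [ 240.3 -281.6]
salt_pot tip 0.71 [187. 275.] [ 501.3 -288.4]
salt_pot tip 0.66 [227. 242.] [ 507.7 -171.4]
salt_pot tip 0.64 [124. 301.] [ 452.6 -393.1]
salt_pot tip 0.63 [217. 208.] [418.3 -89.3]
salt_pot tip 0.17 [309. 299.] [ 713.9 -213.2]
coaster_1 tip 0.95 [328. 237.] [680.9 -53.6]
coaster_1 tip 0.91 [348. 175.] [621.9 215.1]
coaster_1 tip 0.62 [334. 214.] [657.4  31. ]
coaster_1 tip 0.56 [339. 198.] [644.   98.4]
ramen_bowl tip 0.56 [310. 298.] [ 714.7 -211.1]
game_case tip 0.91 [360. 154.] [598.9 381.6]
```

View pics/top0.png

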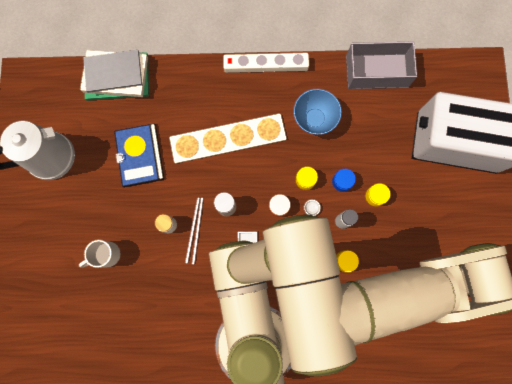

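View pics/scene0.png

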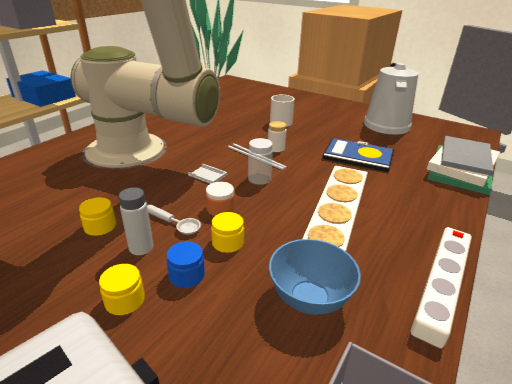

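Bowl is at the right end (top px 317,112; coaster_4 side) and game case at the left (138,155), so coaster_1..4 = salt, coffee, sugar, tea. The real salt pot is the white-lidded one (top 280,205); the yellow and blue pots are look-alikes. I'll refine positions by fitting silhouettes in both views.

```bash
cat >> h.py <<'E'
from scipy.optimize import minimize
def cyl(c,x,y,z0,z1,r,S=4):
    a=np.linspace(0,2*np.pi,48)
    P=[proj(c,[x+r*np.cos(t),y+r*np.sin(t),z]) for z in(z0,z1) for t in a]
    hull=cv2.convexHull((np.array(P)*S+S/2).astype(np.int32))
    m=np.zeros((384*S,512*S),np.uint8);cv2.fillConvexPoly(m,hull,1);return cv2.resize(m.astype(np.float32),(512,384),interpolation=cv2.INTER_AREA)
def fit(views,p0,z0,h,r):
    def cost(p):
        s=0
        for c,m in views:
            k=cyl(c,*p,z0,z0+h,r);s-=np.minimum(k,m).sum()/np.maximum(k,m).sum()
        return s/len(views)
    f=minimize(cost,p0,method="Nelder-Mead",options=dict(initial_simplex=[p0,[p0[0]+8,p0[1]],[p0[0],p0[1]+8]],xatol=.3,fatol=1e-4,maxiter=60))
    return f.x.round(1),round(-f.fun,2)
def regs(name,c,cam,p,z):
    rs=eyes.trace(name,cam)
    return [(np.hypot(*(ray(c,r["xy"],z)[:2]-p)),r["region"]) for r in rs]
E
cat > m.py <<'E'
from h import *
import sys
J=dict(tea_canister=(130,24),sugar_jar=(105,31),coffee_jar=(80,27),salt_pot=(55,33))
def locate(n,p,z0=0,cams=("top","scene")):
    h,r=J.get(n,(4,38));v=[]
    for k in cams:
        c=eyes.read_camera(k);rs=regs(n,c,k,np.array(p),z0+h/2)
        if not rs: print(n,k,"none");continue
        d,m=min(rs,key=lambda t:t[0])
        if d>45: print(n,k,"far",d);continue
        v.append((c,m.astype(np.float32)));print(n,k,fit(v[-1:],p,z0,h,r))
    if len(v)>1: print(n,"both",fit(v,p,z0,h,r))
E
python3 - <<'E'
from m import *
for n,p in dict(tea_canister=(369,-278),sugar_jar=(426,81),coffee_jar=(363,271),salt_pot=(420,-86)).items(): locate(n,p)
for i,p in enumerate([(620,216),(637,127),(660,33),(684,-50)]): print(i+1);locate("coaster_1",p,12)
E
```

```text
tea_canister top (array([ 370.3, -275.8]), np.float64(0.88))
tea_canister scene (array([ 373.5, -281.5]), np.float64(0.93))
tea_canister both (array([ 371.6, -280. ]), np.float64(0.89))
sugar_jar top far 209.7393143881233
sugar_jar scene (array([427.1,  81.4]), np.float64(0.95))
coffee_jar top (array([367.7, 271.6]), np.float64(0.92))
coffee_jar scene (array([373.5, 265.9]), np.float64(0.88))
coffee_jar both (array([369.3, 272.3]), np.float64(0.87))
salt_pot top far 120.50265557239808
salt_pot scene (array([419.7, -81.5]), np.float64(0.86))
1
coaster_1 top (array([621.1, 214.4]), np.float64(0.88))
coaster_1 scene (array([621.2, 209.3]), np.float64(0.88))
coaster_1 both (array([622. , 210.9]), np.float64(0.87))
2
coaster_1 top (array([638.7, 124.3]), np.float64(0.96))
coaster_1 scene (array([639.9, 121.4]), np.float64(0.84))
coaster_1 both (array([639.2, 123.8]), np.float64(0.89))
3
coaster_1 top (array([655.2,  38. ]), np.float64(0.88))
coaster_1 scene (array([655.9,  32.7]), np.float64(0.94))
coaster_1 both (array([655.6,  34.6]), np.float64(0.88))
4
coaster_1 top (array([673.5, -50. ]), np.float64(0.91))
coaster_1 scene (array([673.2, -46.5]), np.float64(0.66))
coaster_1 both (array([673.1, -50.1]), np.float64(0.78))
```

Request:
{"op": "send_rows", "data": {
  "increments": [
    [[0, 0, 0, -1, 0], [0, 0, 0, -1, 0], [0, 0, 0, -1, 0], [0, 0, 0, -1, 0], [0, 0, 0, -1, 0], [0, 0, 0, -1, 0], [0, 0, 0, -1, 0], [0, 0, 0, -0.8, 0], [0, 0, 0, 0, 0]]
  ]
}}

```text
clock: 3.52
position: [203.9, -483.8, 238.7]
ee_rot: [0.993, 0.116, 0.0, -0.0]
wrist_force: [-0.7, -0.5, 1.1]
grip_width: 88.2
```

```bash
cat > go.py <<'E'
from h import *
import sys
o=sensors.get_obs();x,y,_,_=o["ee_rot"];t=2*np.arctan2(y,x);p=np.array(o["position"])
X=np.array([np.cos(t),np.sin(t)]);Y=np.array([np.sin(t),-np.cos(t)])
print("t=%.1f roll=%.2f pos"%((np.degrees(t)+180)%360-180,(np.degrees(t)%360-11)/10),p.round(1),"clk %.1f w %.1f F"%(o["clock"],o["grip_width"]),np.round(o["wrist_force"],1))
for a in sys.argv[1:]:
    g=np.array(eval(a),float);d=g-p;print(g,"total units",np.round([X@d[:2]/50,Y@d[:2]/50,-d[2]/50],2));p=g
E
python3 go.py "[420,-83.5,150]" "[420,-83.5,9]"
```

```text
t=13.3 roll=0.23 pos [ 203.9 -483.8  238.7] clk 3.5 w 88.2 F [-0.7 -0.5  1.1]
[420.  -83.5 150. ] total units [ 6.05 -6.79  1.77]
[420.  -83.5   9. ] total units [0.   0.   2.82]
```

Request:
{"op": "send_rows", "data": {
  "increments": [
    [[0.6, -0.68, 0, 0.2, 0], [0.6, -0.68, 0, 0, 0], [0.6, -0.68, 0, 0, 0], [0.6, -0.68, 0.1, 0, 0], [0.6, -0.68, 0.2, 0, 0], [0.6, -0.68, 0.3, 0, 0], [0.6, -0.68, 0.3, 0, 0], [0.6, -0.68, 0.3, 0, 0], [0.6, -0.68, 0.3, 0, 0], [0.6, -0.68, 0.3, 0, 0]]
  ]
}}

```text
clock: 4.78
position: [443.3, -85.6, 147.5]
ee_rot: [0.997, 0.078, 0.002, 0.003]
wrist_force: [0.0, -1.0, 0.0]
grip_width: 88.3
```

```bash
python3 go.py "[420,-83.5,110]" "[420,-83.5,9]"
```

```text
t=8.9 roll=-0.21 pos [443.3 -85.6 147.5] clk 4.8 w 88.3 F [ 0. -1.  0.]
[420.  -83.5 110. ] total units [-0.45 -0.11  0.75]
[420.  -83.5   9. ] total units [0.   0.   2.02]
```

Request:
{"op": "send_rows", "data": {
  "increments": [
    [[-0.45, -0.1, 0.4, -0.2, 0], [0, 0, 0, 0, 0], [0, 0, 0, 0, 0]]
  ]
}}

```text
clock: 5.15
position: [421.6, -82.0, 127.0]
ee_rot: [0.996, 0.093, 0.003, 0.003]
wrist_force: [-0.1, 0.2, -0.2]
grip_width: 87.9
```

```bash
python3 - <<'E'
from m import *
locate("salt_pot",(420,-83.5))
c=eyes.read_camera("scene");cv2.imwrite("pics/s1.png",cv2.resize(cv2.cvtColor(c["img"],4)[100:300,100:350],None,fx=3,fy=3))
E
python3 go.py "[420,-83.5,110]" "[420,-83.5,9]"
```

```text
salt_pot top far 129.86827942188194
salt_pot scene (array([419.4, -79.4]), np.float64(0.83))
t=10.8 roll=-0.02 pos [421.2 -81.9 126.6] clk 5.4 w 88.2 F [-0.2 -0.6 -0.6]
[420.  -83.5 110. ] total units [-0.03  0.03  0.33]
[420.  -83.5   9. ] total units [0.   0.   2.02]
```

View pics/s1.png

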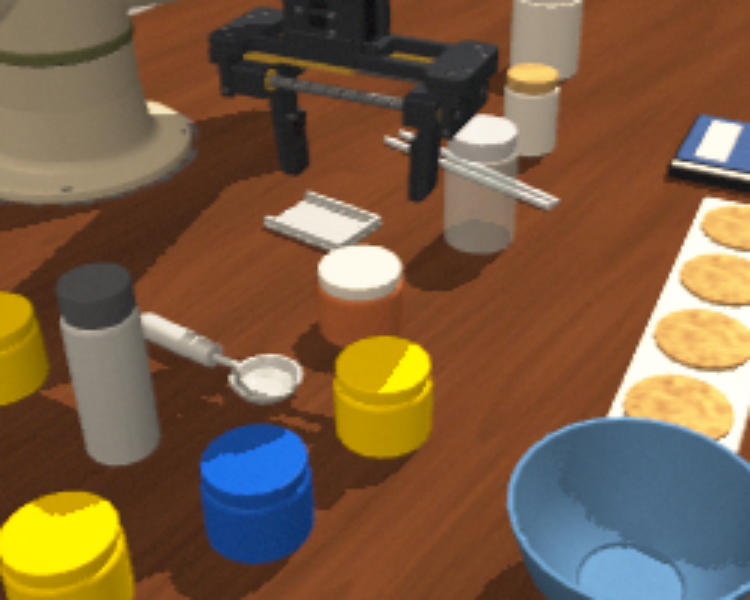

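The gripper hangs centred over the white-lidded terracotta pot (crop px 360,280), and nothing is under the fingers. I'll descend and grip.

Request:
{"op": "send_rows", "data": {
  "increments": [
    [[0, 0, 0.7, 0, 0], [0, 0, 0.7, 0, 0], [0, 0, 0.6, 0, 0], [0, 0, 0.3, 0, 0], [0, 0, 0, 0, 0.6], [0, 0, 0, 0, 0.6], [0, 0, 0, 0, 0.6], [0, 0, 0, 0, 0.6]]
  ]
}}

```text
clock: 6.4
position: [424.9, -84.9, 11.5]
ee_rot: [0.996, 0.092, 0.006, 0.004]
wrist_force: [1.1, 0.8, -1.4]
grip_width: 65.7
```

```bash
python3 go.py
```

```text
t=10.6 roll=-0.04 pos [424.9 -84.9  11.5] clk 6.4 w 65.7 F [ 1.1  0.8 -1.4]
```

Request:
{"op": "send_rows", "data": {
  "increments": [
    [[0, 0, -0.6, 0, 0.6], [0, 0, -0.8, 0, 0.6], [0, 0, -0.8, 0, 0.6], [0.5, -0.5, -0.2, 0, 0.6], [0.7, -0.7, 0, 0, 0.6], [0.7, -0.7, 0, 0, 0.6], [0.7, -0.7, 0, 0, 0.6], [0.7, -0.7, 0, 0, 0.6], [0.7, -0.7, 0, 0, 0.6], [0.5, -0.5, 0, 0, 0.6]]
  ]
}}

```text
clock: 7.65
position: [608.5, 185.4, 139.2]
ee_rot: [0.996, 0.09, 0.008, 0.005]
wrist_force: [-0.2, -0.8, -0.6]
grip_width: 65.2
```

```bash
python3 go.py "[621.7,213,60]" "[621.7,213,29]"
```

```text
t=10.3 roll=-0.07 pos [608.5 185.4 139.2] clk 7.7 w 65.2 F [-0.2 -0.8 -0.6]
[621.7 213.   60. ] total units [ 0.36 -0.5   1.58]
[621.7 213.   29. ] total units [0.   0.   0.62]
```

Request:
{"op": "send_rows", "data": {
  "increments": [
    [[0.36, -0.5, 0, 0, 0.6], [0, 0, 0.5, 0, 0.6], [0, 0, 0.6, 0, 0.6], [0, 0, 0.4, 0, 0.6], [0, 0, 0, 0, 0.6]]
  ]
}}

```text
clock: 8.28
position: [623.3, 216.4, 61.8]
ee_rot: [0.996, 0.092, 0.008, 0.005]
wrist_force: [-0.3, 0.2, -0.7]
grip_width: 65.5
```

```bash
python3 go.py "[621.7,213,40]" "[621.7,213,28]"
```

```text
t=10.5 roll=-0.05 pos [623.3 216.4  61.8] clk 8.3 w 65.5 F [-0.3  0.2 -0.7]
[621.7 213.   40. ] total units [-0.04  0.06  0.44]
[621.7 213.   28. ] total units [0.   0.   0.24]
```

Request:
{"op": "send_rows", "data": {
  "increments": [
    [[-0.04, 0.06, 0.3, 0, 0.6], [0, 0, 0.25, 0, 0.6], [0, 0, 0.1, 0, 0.6], [0, 0, 0, 0, 0.6], [0, 0, 0, 0, 0.6]]
  ]
}}

```text
clock: 8.9
position: [623.5, 212.6, 29.6]
ee_rot: [0.996, 0.091, 0.01, 0.005]
wrist_force: [-0.1, 0.6, -1.5]
grip_width: 65.3
```

```bash
python3 go.py "[621.7,213,28]"
```

```text
t=10.5 roll=-0.05 pos [623.5 212.6  29.6] clk 8.9 w 65.3 F [-0.1  0.6 -1.5]
[621.7 213.   28. ] total units [-0.03 -0.01  0.03]
```

Request:
{"op": "send_rows", "data": {
  "increments": [
    [[-0.03, 0, 0.04, 0, 0.6], [0, 0, 0, 0, 0.2], [0, 0, 0, 0, 0], [0, 0, 0, 0, 0], [0, 0, -0.4, 0, 0], [0, 0, -0.7, 0, 0], [0, 0, -0.8, 0, 0], [0, 0, -0.8, 0, 0], [0, 0, 0, 0, 0]]
  ]
}}

```text
clock: 10.02
position: [620.1, 213.8, 174.9]
ee_rot: [0.996, 0.091, 0.014, 0.005]
wrist_force: [0.4, 0.3, 0.4]
grip_width: 88.2
```

```bash
python3 -c "
from m import *
locate('coffee_jar',(368,271));locate('salt_pot',(622,213),16)"; python3 go.py "[368,271,170]" "[368,271,26]"
```

```text
coffee_jar top none
coffee_jar scene (array([370.7, 268.8]), np.float64(0.8))
salt_pot top (array([605.5, 186.8]), np.float64(0.17))
salt_pot scene (array([622.2, 212.2]), np.float64(0.93))
salt_pot both (array([622. , 212.1]), np.float64(0.55))
t=10.5 roll=-0.05 pos [618.5 213.4 168.9] clk 10.4 w 87.9 F [-0.4  0.2 -0.1]
[368. 271. 170.] total units [-4.72 -2.04 -0.02]
[368. 271.  26.] total units [0.   0.   2.88]
```

Salt pot fits well at (622, 212) on coaster_1. Next is the coffee jar.

Request:
{"op": "send_rows", "data": {
  "increments": [
    [[-0.7, -0.3, 0, 0, 0], [-0.7, -0.3, 0, 0, 0], [-0.7, -0.3, 0, 0, 0], [-0.7, -0.3, 0, 0, 0], [-0.7, -0.3, 0, 0, 0], [-0.6, -0.25, 0, 0, 0], [-0.4, -0.2, 0, 0, 0], [0, 0, 0, 0, 0]]
  ]
}}

```text
clock: 11.42
position: [371.3, 269.1, 160.8]
ee_rot: [0.996, 0.091, 0.007, 0.005]
wrist_force: [-0.4, -0.4, 0.8]
grip_width: 88.0
```

```bash
python3 go.py "[369,270,110]" "[369,270,26]"
```

```text
t=10.4 roll=-0.06 pos [371.3 269.1 160.8] clk 11.4 w 88.0 F [-0.4 -0.4  0.8]
[369. 270. 110.] total units [-0.04 -0.03  1.02]
[369. 270.  26.] total units [0.   0.   1.68]
```

Request:
{"op": "send_rows", "data": {
  "increments": [
    [[-0.04, -0.03, 0.5, 0, 0], [0, 0, 0.8, 0, 0], [0, 0, 0.7, 0, 0], [0, 0, 0.4, 0, 0], [0, 0, 0.2, 0, 0], [0, 0, 0, 0, 0.7], [0, 0, 0, 0, 0.7], [0, 0, 0, 0, 0.7], [0, 0, 0, 0, 0.7], [0, 0, 0, 0, 0.7]]
  ]
}}

```text
clock: 12.68
position: [377.9, 268.6, 28.7]
ee_rot: [0.996, 0.09, 0.01, 0.005]
wrist_force: [0.1, -1.4, -1.8]
grip_width: 53.2
```

```bash
python3 go.py "[638.9,124.7,160]"
```

```text
t=10.3 roll=-0.07 pos [377.9 268.6  28.7] clk 12.7 w 53.2 F [ 0.1 -1.4 -1.8]
[638.9 124.7 160. ] total units [ 4.62  3.77 -2.63]
```

Request:
{"op": "send_rows", "data": {
  "increments": [
    [[0, 0, -0.6, 0, 0.7], [0, 0, -0.8, 0, 0.7], [0, 0, -0.8, 0, 0.7], [0.4, 0.35, -0.3, 0, 0.7], [0.7, 0.58, 0, 0, 0.7], [0.7, 0.58, 0, 0, 0.7], [0.7, 0.58, 0, 0, 0.7], [0.7, 0.58, 0, 0, 0.7], [0.7, 0.58, 0, 0, 0.7], [0.4, 0.3, 0, 0, 0.7]]
  ]
}}

```text
clock: 13.92
position: [624.1, 129.9, 164.1]
ee_rot: [0.996, 0.092, 0.01, 0.005]
wrist_force: [-0.1, -0.6, -2.3]
grip_width: 52.8
```

```bash
python3 go.py "[638.9,124.7,75]" "[638.9,124.7,45]"
```

```text
t=10.5 roll=-0.05 pos [624.1 129.9 164.1] clk 13.9 w 52.8 F [-0.1 -0.6 -2.3]
[638.9 124.7  75. ] total units [0.27 0.16 1.78]
[638.9 124.7  45. ] total units [0.  0.  0.6]
```

Request:
{"op": "send_rows", "data": {
  "increments": [
    [[0.2, 0.1, 0, 0, 0.7], [0, 0, 0.5, 0, 0.7], [0, 0, 0.6, 0, 0.7], [0, 0, 0.4, 0, 0.7], [0, 0, 0.2, 0, 0.7], [0, 0, 0, 0, 0.7], [0, 0, 0, 0, 0.7]]
  ]
}}

```text
clock: 14.8
position: [638.5, 124.4, 76.1]
ee_rot: [0.996, 0.091, 0.01, 0.005]
wrist_force: [0.4, 0.2, -1.4]
grip_width: 53.1
```

```bash
python3 go.py "[638.9,124.7,45]"
```

```text
t=10.4 roll=-0.06 pos [638.5 124.4  76.1] clk 14.8 w 53.1 F [ 0.4  0.2 -1.4]
[638.9 124.7  45. ] total units [ 0.01 -0.    0.62]
```

Request:
{"op": "send_rows", "data": {
  "increments": [
    [[0, 0, 0.3, 0, 0.7], [0, 0, 0.22, 0, 0.7], [0, 0, 0.08, 0, 0.7], [0, 0, 0, 0, 0.7], [0, 0, 0, 0, 0.7]]
  ]
}}

```text
clock: 15.42
position: [639.6, 124.2, 45.1]
ee_rot: [0.996, 0.091, 0.011, 0.005]
wrist_force: [-0.1, 0.5, -1.7]
grip_width: 52.9
```

```bash
python3 go.py "[638.9,124.7,45]"
```

```text
t=10.4 roll=-0.06 pos [639.6 124.2  45.1] clk 15.4 w 52.9 F [-0.1  0.5 -1.7]
[638.9 124.7  45. ] total units [-0.01 -0.01  0.  ]
```

Request:
{"op": "send_rows", "data": {
  "increments": [
    [[0, 0, 0.02, 0, 0.5], [0, 0, 0, 0, 0.2], [0, 0, 0, 0, 0], [0, 0, 0, 0, 0], [0, 0, -0.4, 0, 0], [0, 0, -0.7, 0, 0], [0, 0, -0.8, 0, 0], [0, 0, -0.8, 0, 0], [0, 0, 0, 0, 0]]
  ]
}}

```text
clock: 16.55
position: [637.3, 125.4, 191.5]
ee_rot: [0.996, 0.091, 0.015, 0.005]
wrist_force: [-0.5, -0.1, -1.1]
grip_width: 87.8
```

```bash
python3 -c "
from m import *
locate('coffee_jar',(639,124.7),16);locate('sugar_jar',(427,81))"; python3 go.py "[427,81.5,190]" "[427,81.5,53]"
```

```text
coffee_jar top none
coffee_jar scene (array([639.5, 124.7]), np.float64(0.93))
sugar_jar top far 408.49107701392944
sugar_jar scene (array([424.6,  85.1]), np.float64(0.93))
t=10.4 roll=-0.06 pos [635.9 125.2 185.6] clk 16.9 w 88.3 F [-0.1 -0.6 -0.8]
[427.   81.5 190. ] total units [-4.27  0.11 -0.09]
[427.   81.5  53. ] total units [0.   0.   2.74]
```

Request:
{"op": "send_rows", "data": {
  "increments": [
    [[-0.5, 0, 0, 0, 0], [-0.7, 0.02, 0, 0, 0], [-0.7, 0.02, 0, 0, 0], [-0.7, 0.02, 0, 0, 0], [-0.7, 0.02, 0, 0, 0], [-0.5, 0.02, 0, 0, 0], [-0.3, 0, 0, 0, 0], [0, 0, 0, 0, 0]]
  ]
}}

```text
clock: 17.95
position: [427.9, 82.1, 178.4]
ee_rot: [0.996, 0.09, 0.009, 0.005]
wrist_force: [-1.1, -0.8, 0.2]
grip_width: 87.8
```

```bash
python3 go.py "[427,82,190]" "[427,82,53]"
```

```text
t=10.4 roll=-0.06 pos [427.9  82.1 178.4] clk 17.9 w 87.8 F [-1.1 -0.8  0.2]
[427.  82. 190.] total units [-0.02 -0.   -0.23]
[427.  82.  53.] total units [0.   0.   2.74]
```

Request:
{"op": "send_rows", "data": {
  "increments": [
    [[-0.05, 0, 0.5, 0, 0], [-0.05, 0, 0.7, 0, 0], [0, 0, 0.7, 0, 0], [0, 0, 0.4, 0, 0], [0, 0, 0.15, 0, 0], [0, 0, 0, 0, 0.6], [0, 0, 0, 0, 0.6], [0, 0, 0, 0, 0.6], [0, 0, 0, 0, 0.6], [0, 0, 0, 0, 0.6]]
  ]
}}

```text
clock: 19.2
position: [430.4, 80.4, 53.8]
ee_rot: [0.996, 0.09, 0.011, 0.005]
wrist_force: [-0.5, 1.0, -2.7]
grip_width: 61.8
```

```bash
python3 go.py "[656.1,36.3,190]"
```

```text
t=10.4 roll=-0.06 pos [430.4  80.4  53.8] clk 19.2 w 61.8 F [-0.5  1.  -2.7]
[656.1  36.3 190. ] total units [ 4.28  1.68 -2.72]
```

Target TCP height on the coaster is 53.8 + 16 ≈ 70.

Request:
{"op": "send_rows", "data": {
  "increments": [
    [[0, 0, -0.6, 0, 0.6], [0, 0, -0.8, 0, 0.6], [0, 0, -0.8, 0, 0.6], [0.3, 0.1, -0.2, 0, 0.6], [0.6, 0.24, 0, 0, 0.6], [0.7, 0.28, 0, 0, 0.6], [0.7, 0.28, 0, 0, 0.6], [0.7, 0.28, 0, 0, 0.6], [0.6, 0.24, 0, 0, 0.6], [0.3, 0.12, 0, 0, 0.6]]
  ]
}}

```text
clock: 20.45
position: [637.7, 39.9, 181.9]
ee_rot: [0.996, 0.09, 0.011, 0.005]
wrist_force: [-0.4, 0.2, -3.3]
grip_width: 61.2
```

```bash
python3 go.py "[656.1,36.3,100]" "[656.1,36.3,70]"
```

```text
t=10.4 roll=-0.06 pos [637.7  39.9 181.9] clk 20.4 w 61.2 F [-0.4  0.2 -3.3]
[656.1  36.3 100. ] total units [0.35 0.14 1.64]
[656.1  36.3  70. ] total units [0.  0.  0.6]
```

Request:
{"op": "send_rows", "data": {
  "increments": [
    [[0.26, 0.1, 0, 0, 0.6], [0, 0, 0.4, 0, 0.6], [0, 0, 0.6, 0, 0.6], [0, 0, 0.4, 0, 0.6], [0, 0, 0.2, 0, 0.6], [0, 0, 0, 0, 0.6], [0, 0, 0, 0, 0.6]]
  ]
}}

```text
clock: 21.32
position: [654.4, 36.2, 98.3]
ee_rot: [0.996, 0.09, 0.01, 0.004]
wrist_force: [-0.0, -0.1, -3.7]
grip_width: 61.8
```

```bash
python3 go.py "[656.1,36.3,70]"
```

```text
t=10.3 roll=-0.07 pos [654.4  36.2  98.3] clk 21.3 w 61.8 F [-0.  -0.1 -3.7]
[656.1  36.3  70. ] total units [0.03 0.   0.57]
```

Request:
{"op": "send_rows", "data": {
  "increments": [
    [[0.02, 0, 0.28, 0, 0.6], [0, 0, 0.2, 0, 0.6], [0, 0, 0.08, 0, 0.6], [0, 0, 0, 0, 0.6], [0, 0, 0, 0, 0.6]]
  ]
}}

```text
clock: 21.95
position: [656.7, 36.1, 69.6]
ee_rot: [0.996, 0.09, 0.011, 0.005]
wrist_force: [-0.7, 0.3, -2.8]
grip_width: 61.2
```

```bash
python3 go.py "[656.1,36.3,70]"
```

```text
t=10.4 roll=-0.06 pos [656.7  36.1  69.6] clk 21.9 w 61.2 F [-0.7  0.3 -2.8]
[656.1  36.3  70. ] total units [-0.01 -0.01 -0.01]
```

Request:
{"op": "send_rows", "data": {
  "increments": [
    [[0, 0, 0, 0, 0.4], [0, 0, 0, 0, 0.2], [0, 0, 0, 0, 0], [0, 0, 0, 0, 0], [0, 0, -0.4, 0, 0], [0, 0, -0.7, 0, 0], [0, 0, -0.8, 0, 0], [0, 0, -0.7, 0, 0], [0, 0, 0, 0, 0]]
  ]
}}

```text
clock: 23.08
position: [654.5, 37.1, 212.2]
ee_rot: [0.996, 0.09, 0.016, 0.006]
wrist_force: [-0.0, 0.7, -0.1]
grip_width: 88.4
```

```bash
python3 -c "
from m import *
locate('sugar_jar',(656,36),16);locate('tea_canister',(371,-279))
c=eyes.read_camera('scene');save(c,'s2')"; python3 go.py "[372,-280,210]" "[372,-280,77]"
```

```text
sugar_jar top none
sugar_jar scene (array([655.8,  39.7]), np.float64(0.95))
tea_canister top (array([ 370.3, -277.8]), np.float64(0.88))
tea_canister scene (array([ 371.1, -279.7]), np.float64(0.92))
tea_canister both (array([ 371. , -279.4]), np.float64(0.9))
t=10.3 roll=-0.07 pos [653.3  37.1 207.1] clk 23.5 w 88.1 F [-0.7  0.4  0.6]
[ 372. -280.  210.] total units [-6.67  5.23 -0.06]
[ 372. -280.   77.] total units [0.   0.   2.66]
```

View pics/s2.png

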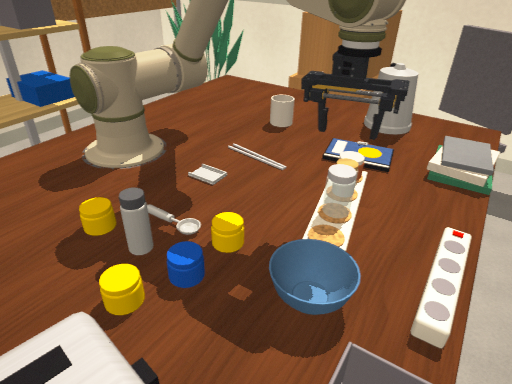

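The picture is ambiguous around the sugar jar (px 342,180) because the glass is see-through, so I'll look closer.

```bash
python3 -c "
from h import *
im=cv2.imread('pics/s2.png');cv2.imwrite('pics/s2c.png',cv2.resize(im[140:260,290:410],None,fx=5,fy=5,interpolation=2))
c=eyes.read_camera('scene')
for p in [(656,36,121),(656,36,16),(639,125,96),(639,125,16),(622,213,71)]: print(p,proj(c,p).round())"
```

```text
(656, 36, 121) [341. 170.]
(656, 36, 16) [334. 211.]
(639, 125, 96) [347. 162.]
(639, 125, 16) [342. 191.]
(622, 213, 71) [351. 156.]
```

View pics/s2c.png

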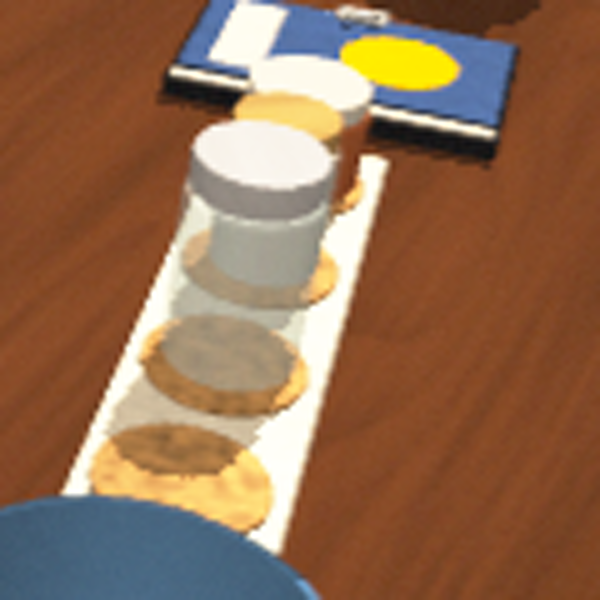

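The glass jar stands on coaster_3 (crop 225,360), coffee and salt behind it. Now the canister.

Request:
{"op": "send_rows", "data": {
  "increments": [
    [[-0.5, 0.4, 0, 0, 0], [-0.7, 0.55, 0, 0, 0], [-0.7, 0.55, 0, 0, 0], [-0.7, 0.55, 0, 0, 0], [-0.7, 0.55, 0, 0, 0], [-0.7, 0.55, 0, 0, 0], [-0.7, 0.55, 0, 0, 0], [-0.7, 0.55, 0, 0, 0], [-0.6, 0.5, 0, 0, 0], [-0.4, 0.3, 0, 0, 0]]
  ]
}}

```text
clock: 24.82
position: [376.0, -276.9, 201.6]
ee_rot: [0.996, 0.092, 0.012, 0.005]
wrist_force: [0.6, -0.6, 0.5]
grip_width: 88.3
```

```bash
python3 go.py "[371,-279.5,190]" "[371,-279.5,77]"
```

```text
t=10.5 roll=-0.05 pos [ 376.  -276.9  201.6] clk 24.8 w 88.3 F [ 0.6 -0.6  0.5]
[ 371.  -279.5  190. ] total units [-0.11  0.03  0.23]
[ 371.  -279.5   77. ] total units [0.   0.   2.26]
```

Request:
{"op": "send_rows", "data": {
  "increments": [
    [[-0.14, 0.03, 0.2, 0, 0], [-0.05, 0, 0.6, 0, 0], [0, 0, 0.7, 0, 0], [0, 0, 0.6, 0, 0], [0, 0, 0.35, 0, 0], [0, 0, 0, 0, 0], [0, 0, 0, 0, 0]]
  ]
}}

```text
clock: 25.7
position: [370.4, -277.9, 73.0]
ee_rot: [0.996, 0.092, 0.012, 0.004]
wrist_force: [-0.3, 0.1, 0.2]
grip_width: 88.0
```

```bash
python3 go.py "[371,-279.5,77]"
```

```text
t=10.5 roll=-0.05 pos [ 370.4 -277.9   73. ] clk 25.7 w 88.0 F [-0.3  0.1  0.2]
[ 371.  -279.5   77. ] total units [ 0.01  0.03 -0.08]
```

Request:
{"op": "send_rows", "data": {
  "increments": [
    [[0.01, 0.03, -0.08, 0, 0.3], [0, 0, 0, 0, 0.7], [0, 0, 0, 0, 0.7], [0, 0, 0, 0, 0.7], [0, 0, 0, 0, 0.7], [0, 0, 0, 0, 0.7], [0, 0, 0, 0, 0.7]]
  ]
}}

```text
clock: 26.58
position: [371.7, -279.9, 79.1]
ee_rot: [0.996, 0.092, 0.013, 0.006]
wrist_force: [0.0, 0.2, 0.4]
grip_width: 47.2
```

```bash
python3 go.py "[673.3,-52,190]"
```

```text
t=10.5 roll=-0.05 pos [ 371.7 -279.9   79.1] clk 26.6 w 47.2 F [0.  0.2 0.4]
[673.3 -52.  190. ] total units [ 6.76 -3.38 -2.22]
```

Request:
{"op": "send_rows", "data": {
  "increments": [
    [[0, 0, -0.6, 0, 0.7], [0, 0, -0.8, 0, 0.7], [0.1, -0.05, -0.6, 0, 0.7], [0.4, -0.2, 0, 0, 0.7], [0.7, -0.35, 0, 0, 0.7], [0.8, -0.4, 0, 0, 0.7], [0.8, -0.4, 0, 0, 0.7], [0.8, -0.4, 0, 0, 0.7], [0.8, -0.4, 0, 0, 0.7], [0.7, -0.35, 0, 0, 0.7]]
  ]
}}

```text
clock: 27.82
position: [600.3, -101.6, 182.6]
ee_rot: [0.996, 0.089, 0.009, 0.003]
wrist_force: [0.2, -0.7, -3.0]
grip_width: 47.9
```

```bash
python3 go.py "[673.3,-52,190]"
```

```text
t=10.2 roll=-0.08 pos [ 600.3 -101.6  182.6] clk 27.8 w 47.9 F [ 0.2 -0.7 -3. ]
[673.3 -52.  190. ] total units [ 1.61 -0.72 -0.15]
```

Request:
{"op": "send_rows", "data": {
  "increments": [
    [[0.55, -0.25, 0, 0, 0.7], [0.45, -0.2, 0, 0, 0.7], [0.2, -0.1, 0, 0, 0.7], [0, 0, 0.3, 0, 0.7], [0, 0, 0.4, 0, 0.7], [0, 0, 0.2, 0, 0.7], [0, 0, 0, 0, 0.7], [0, 0, 0, 0, 0.7]]
  ]
}}

```text
clock: 28.82
position: [654.4, -62.3, 131.4]
ee_rot: [0.996, 0.09, 0.005, 0.001]
wrist_force: [-0.3, 1.3, -2.8]
grip_width: 47.3
```

```bash
python3 go.py "[673.3,-52,95]"
```

```text
t=10.3 roll=-0.07 pos [654.4 -62.3 131.4] clk 28.8 w 47.3 F [-0.3  1.3 -2.8]
[673.3 -52.   95. ] total units [ 0.41 -0.13  0.73]
```

Request:
{"op": "send_rows", "data": {
  "increments": [
    [[0.2, -0.07, 0, 0, 0.7], [0.18, -0.06, 0, 0, 0.7], [0, 0, 0.25, 0, 0.7], [0, 0, 0.15, 0, 0.7], [0, 0, 0, 0, 0.7], [0, 0, 0, 0, 0.7]]
  ]
}}

```text
clock: 29.58
position: [673.7, -51.7, 110.8]
ee_rot: [0.996, 0.09, 0.006, 0.001]
wrist_force: [-0.1, -0.8, -2.9]
grip_width: 47.6
```

```bash
python3 go.py "[673.3,-52,95]"
```

```text
t=10.3 roll=-0.07 pos [673.7 -51.7 110.8] clk 29.6 w 47.6 F [-0.1 -0.8 -2.9]
[673.3 -52.   95. ] total units [-0.01  0.    0.32]
```

Request:
{"op": "send_rows", "data": {
  "increments": [
    [[0, 0, 0.18, 0, 0.7], [0, 0, 0.1, 0, 0.7], [0, 0, 0.04, 0, 0.7], [0, 0, 0, 0, 0.7], [0, 0, 0, 0, 0.7]]
  ]
}}

```text
clock: 30.2
position: [674.3, -52.1, 95.5]
ee_rot: [0.996, 0.09, 0.007, 0.002]
wrist_force: [-0.1, 0.9, -2.0]
grip_width: 47.4
```

```bash
python3 -c "
from m import *
locate('tea_canister',(673,-52),16,('scene',))"; python3 go.py "[673.3,-52,95]"
```

```text
tea_canister scene (array([674.6, -53.4]), np.float64(0.93))
t=10.3 roll=-0.07 pos [674.2 -52.1  95.4] clk 30.3 w 47.3 F [-0.2  0.3 -2.7]
[673.3 -52.   95. ] total units [-0.02 -0.    0.01]
```

Request:
{"op": "send_rows", "data": {
  "increments": [
    [[0, 0, 0.01, 0, 0.6], [0, 0, 0, 0, 0.3], [0, 0, 0, 0, 0], [0, 0, 0, 0, 0], [0, 0, -0.3, 0, 0], [0, 0, -0.6, 0, 0], [0, 0, -0.7, 0, 0], [0, 0, -0.7, 0, 0], [-0.4, 0, 0, 0, 0], [-0.7, 0, 0, 0, 0]]
  ]
}}

```text
clock: 31.55
position: [619.1, -61.8, 219.2]
ee_rot: [0.996, 0.09, 0.011, 0.003]
wrist_force: [-0.0, -0.6, -0.0]
grip_width: 88.3
```

Request:
{"op": "send_rows", "data": {
  "increments": [
    [[-0.7, 0.3, 0, 0, 0], [-0.7, 0.6, 0, 0, 0], [-0.7, 0.6, 0, 0, 0], [-0.7, 0.6, 0, 0, 0], [-0.5, 0.6, 0, 0, 0], [-0.4, 0.6, 0, 0, 0], [0, 0.6, 0, 0, 0], [0, 0.6, 0, 0, 0], [0, 0.4, 0, 0, 0], [0, 0, 0, 0, 0]]
  ]
}}

```text
clock: 32.8
position: [475.6, -345.1, 231.3]
ee_rot: [0.996, 0.09, 0.017, 0.009]
wrist_force: [0.1, 1.1, -0.8]
grip_width: 88.2
```

```bash
python3 -c "
from m import *
for n,p in dict(tea_canister=(673,-52),sugar_jar=(656,36),coffee_jar=(639,125),salt_pot=(622,213)).items(): locate(n,p,16)
for k in('top','scene'):
  c=eyes.read_camera(k)
  for n in('ramen_bowl','game_case'): print(n,k,[r['xy'] for r in eyes.tip_of(n,k)[:1]])
  if k=='top': a=cv2.resize(cv2.cvtColor(c['img'],4)[80:240,100:380],None,fx=2.8,fy=2.8)[:,:784]
  else: b=c; cv2.imwrite('pics/fs.png',cv2.resize(cv2.cvtColor(c['img'],4)[100:320,230:410],None,fx=2.7,fy=2.7))
cv2.imwrite('pics/ft.png',a)"; python3 go.py
```

```text
tea_canister top (array([670.9, -49.8]), np.float64(0.92))
tea_canister scene (array([673.4, -53.1]), np.float64(0.91))
tea_canister both (array([672.6, -50.1]), np.float64(0.91))
sugar_jar top (array([654.2,  42.8]), np.float64(0.91))
sugar_jar scene far 63.466290264990285
coffee_jar top (array([637.1, 126.3]), np.float64(0.83))
coffee_jar scene far 92.85257131603844
salt_pot top (array([620.7, 216.8]), np.float64(0.93))
salt_pot scene far 46.78984932653663
ramen_bowl top [[317.5, 120.9]]
game_case top [[139.5, 153.1]]
ramen_bowl scene [[310.5, 297.7]]
game_case scene [[356.9, 153.0]]
t=10.4 roll=-0.06 pos [ 475.7 -344.3  230.6] clk 33.9 w 87.9 F [-0.6 -0.5  1.1]
```

View pics/ft.png

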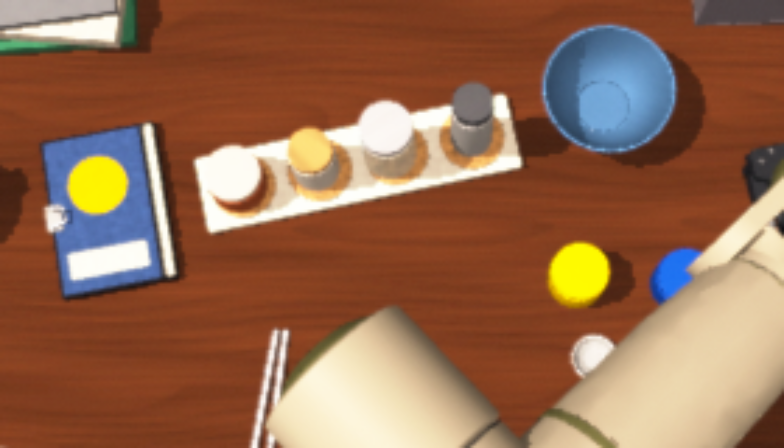

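View pics/fs.png

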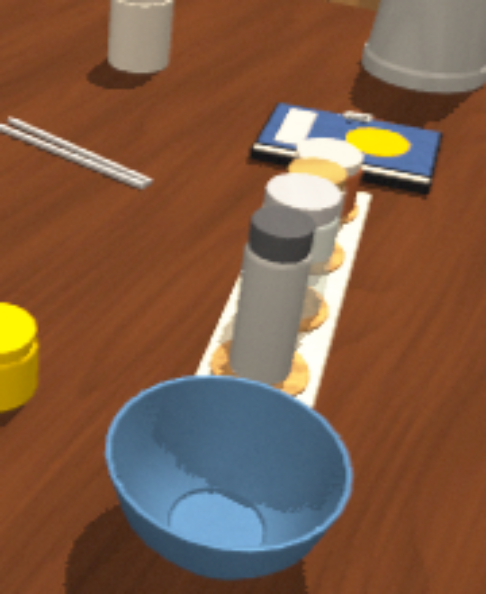

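All four jars stand upright in the order salt, coffee, sugar, tea from the game case (left) to the bowl (right). The bowl and the game case look unmoved, and the gripper is clear.

```bash
python3 -c "
from station import workorder
print(workorder.job_done())"
```

```text
the job is handed in; nothing more can be done
None
```

All four jars are standing upright on their coasters, and I handed the job in at about 34 s on the clock. The bowl was beyond coaster_4, so the order is: tea canister on coaster_4, sugar jar on coaster_3, coffee jar on coaster_2 and salt pot on coaster_1.

**Last checks:** The final top view put each jar within about 5 mm of its coaster's centre, against a limit of 15 mm. The bowl and game case look unmoved in both views, and the gripper was open and clear of everything.

**Checks that failed or disagreed:**
- **Hidden jars:** in the last scene view the tea canister hid the other three jars. Their positions there rest on the top view and on scene-view fits made just after each was released.
- **Camera disagreement:** the two cameras differed by 3–5 mm on some positions.
- **Missed detections:** the top-camera network failed to find the sugar jar, coffee jar or salt pot in several looks while the arm was nearby.
- **Tool tilt:** the gripper drifted up to about 0.03 rad off vertical during the work, within the 0.1 rad allowed for the jars.

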